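Feed a cartridge valve down the leak-test chute

ROBOT

A 6-joint arm with a two-finger parallel gripper is mounted at the origin on the work surface. World frame = base frame: x ahead of the robot, y to its left, z up, the work surface at z = 0. Lengths are in m, angles in rad, forces in N, time in s.
With the tool pointing down it reaches from about 0.375 to 0.9 m from the base axis. Payload 3.1 kg.
Tool frame: the origin (TCP) lies at the very end of the fingers, on their centre line; the grasp point (between the pads) lies 19 mm behind it (pinch_z is the distance from the TCP to the grasp point, in m); z points along the fingers, y is the line along which they close (so a half turn about z gives the same grasp; the last joint's range is limited). The gripper opens to 85 mm and grips with 20 to 120 N. Pads are 22 mm wide; open, the fingers measure 114 mm over their backs; the gripper's body (76 mm by 85 mm) begins 54 mm behind the grasp point. The pads swing forward as they close: fully open they stand 13 mm farther back than shut.
Start: joints at [0.957, 0.527, 1.433, -0, 1.181, -0.178], TCP at [0.264, 0.567, 0.231] pointing down, gripper open.
Joint ranges: [-3.08, 3.08], [-0.75, 2.2], [0.22, 2.44], [-1.43, 4.57], [0, 2.65], [-2.85, 2.85]. Speed limits (rad/s): [2.79, 2.79, 3.14, 3.14, 3.14, 3.14].

INTERFACE

Orientations are given as a unit quaternion [w, x, y, z].
In Python, from workcell import * gives the robot as it stands. Calls block until the motion is done:
- goto(position, orientation): joint-space move of the TCP to a pose.
- move_l(position, attitude=None, vel=0.15): straight line of the TCP; attitude=None keeps the orientation; vel is the mean speed in m/s.
- move_j(angles): joint-space move.
- open_jaws() and grasp(grasp_force=None): open the fingers fully, or close them until they stop; grasp_force is the grip in N (None keeps the last).
- wait(seconds).
- inverse_kinematics(position, orientation): joint angles nearest the present ones, or None.
- capture(name): name is "scene" or "top" or "wrist"; returns a dict with "image" (480x640x3 uint8, blue, green, red), "camera_matrix" (3x3 intrinsics, pixels), "eye" and "rotation" of the camera in the world. Camera axes: x right, y up, looking along -z (the intrinsics and any distortion apply to the point x, -y, -z); pixel columns grow to the right and rows downward; lengths in m; the calibration is good to about 2 mm. A picture is of the moment at which its call begins. There is no depth.
A pose or a line that the arm cannot do raises Unreachable and nothing moves.
- job_done(): hands the job in; it is judged then, once.
Readings, each from a call of its own:
- read_time(): time.
- read_q(): joint angles.
- read_dq(): joint speeds.
- read_effort(): joint torques, N m.
- read_ee_pos(): TCP position.
- read_tool_rot(): TCP orientation.
- read_force(): force on the tool from outside, world axes, zero at the start.
- read_torque(): the same for the moment, N m.
- read_opening(): finger opening in m.
- read_finger_force(): force on a finger pad.
Only numpy, scipy, OpenCV 4.12 (cv2) and the standard library are available. Lean on these libraries where they do the work, as an engineer would, in place of code of your own. Each camera call takes 0.05 s, during which the arm holds its last target. There are 200 camera calls.

TASK

Pick up the solenoid cartridge valve, the one with the steel nose, and set it upright in the wide pan at the top of the sloping chute with its nose pointing downhill, then let go so that it slides down by itself until its nose is fully home in the narrow slot at the bottom. Leave the bare coil, which has no nose, where it stands.

Things in the scene. Friction and masses are not known exactly. Their poses are not given: they have to be found in the camera images.
- valve_grip (a point): Grip point of the loose solenoid valve (0.3 kg), which stands on a black coil block 34 x 48 x 28 mm high (x, y, z); on its middle a grey connector block 30 x 24 mm, from 28 to 66 mm above the underside. The point lies on the connector's axis, 52 mm above the underside, 17 mm from the coil's front and rear. x points along the steel nose, z up. Grip the connector across y (24 mm wide).
- valve_nose (a point): Centre of the tip of the valve's round steel nose, 26 mm in diameter, which sticks out 46 mm from the coil block in +x, level with the underside. The point is 13 mm above the underside and 63 mm in +x from the grip point; same axes. Overall the valve is 80 mm long.
- chute: Fixed slick steel chute on a blue stand. Origin on the bench under the middle of the loading pan; x points downhill, z up. The floor slopes down 25 degrees to +x; its surface is 135 mm up at x = 0. Pan: x -63 to 45 mm, 110 mm wide inside, side walls 25, rear lip 20 mm high. Its walls converge by x = 104 to a lane 60 mm wide (walls 22 mm), open above.
- chute_home (a point): Where the centre of the nose's tip is when the valve is home: in the slot, 36 mm wide, between two grey blocks 34 mm high at the chute's low end (slot from x = 176 to 227 mm). The nose goes into the slot and the coil block stops at its bevelled entry; coil first or crosswise it jams short of this. 216 mm in x and 49 mm in z from the chute's origin; axes as the chute's.
- coil_grip (a point): Bystander: a loose bare coil (0.2 kg), the same black block and grey connector block as on the valve, but with no nose. The point lies on the connector's axis, 52 mm above the underside.
Things that resemble listed ones, but are neither listed nor needed, are in the scene too. Leave any brown or purple look-alike of the part that bears valve_grip alone.

How it is judged:
On the way:
1. the valve is in the loading pan, low over its floor (x of valve_grip in the frame of chute between -0.08 and 0.08 m and y of valve_grip in the frame of chute between -0.05 and 0.05 m and z of valve_grip in the frame of chute below 0.25 m), for 0.1 s.
At the end, for the whole second after the job is handed in: The valve rests at the bottom of the chute, upright on the sloping floor (its z within 37 degrees of vertical), with the tip of its nose within 12 mm of the home point along each axis, and the bare coil has moved less than 30 mm (x of valve_nose in the frame of chute_home between -0.012 and 0.012 m and y of valve_nose in the frame of chute_home between -0.012 and 0.012 m and z of valve_nose in the frame of chute_home between -0.012 and 0.012 m and angle between valve_grip's own z axis and vertical below 0.65 rad and linear speed of valve below 0.02 m/s and distance of coil_grip from where it was at the start of the episode below 0.03 m); the robot touches nothing.
It fails at once if the valve is pushed or carried by the gripper below the loading pan instead of sliding by itself (x of valve_grip in the frame of chute above 0.1 m and z of valve_grip in the frame of chute below 0.2 m and y of valve_grip in the frame of chute between -0.06 and 0.06 m and contact force between the fingers and valve above 1 N).
It also fails if it takes over 35 s, if anything falls off the work surface, if the arm or the gripper's body presses on something with over 40 N, if the wrist force passes 120 N, or if a joint passes its speed limit or range.

## Working session

There is one attempt and no reset: what is moved stays moved. The work goes in short steps, each a Python script; the robot and the scene stay as the last script left them, time stands still between calls to the robot, and variables do not carry over. Pictures are saved under pics/ and viewed, at most 10 in all, crops included, and the job is handed in when it is done.

```bash
mkdir -p pics; cat > h.py <<'E'
from workcell import *
import numpy as np, cv2
from scipy.spatial.transform import Rotation as R
def snap(c,name):
    d=capture(c); cv2.imwrite(f'pics/{name}.png',d['image']); np.savez(f'pics/{name}.npz',K=d['camera_matrix'],e=d['eye'],r=d['rotation']); 
    return d
def px(name,u,v,z):
    d=np.load(f'pics/{name}.npz'); K=d['K']; r=d['r']
    if r.shape!=(3,3): r=R.from_quat(np.roll(r,-1)).as_matrix()
    a=np.linalg.solve(K,[u,v,1]); w=r@np.array([a[0],-a[1],-1]); e=d['e']
    return e+w*(z-e[2])/w[2]
def pt(name,P):
    d=np.load(f'pics/{name}.npz'); K=d['K']; r=d['r']
    if r.shape!=(3,3): r=R.from_quat(np.roll(r,-1)).as_matrix()
    c=r.T@(np.array(P)-d['e']); q=K@[c[0]/-c[2],-c[1]/-c[2],1]; return q[:2]
E
python3 - <<'E'
from h import *
for c in('top','scene'):
    d=snap(c,c+'0'); print(c,d['camera_matrix'],d['eye'],d['rotation'],d.keys())
print(read_time(),read_tool_rot())
E
```

```text
top [[492.73018365   0.         324.80479887]
 [  0.         492.73018365 238.35070149]
 [  0.           0.           1.        ]] [ 0.30635816 -0.01447201  1.05350303] [-0.68994575 -0.07540375  0.07542322  0.71596122] dict_keys(['image', 'camera_matrix', 'eye', 'rotation'])
scene [[438.12468855   0.         315.89470257]
 [  0.         438.12468855 233.55197026]
 [  0.           0.           1.        ]] [1.11777145 0.3029639  0.72586437] [0.47018578 0.20830463 0.33127933 0.79106796] dict_keys(['image', 'camera_matrix', 'eye', 'rotation'])
0.1 [-3.80892867e-04  2.16149787e-01  9.76359717e-01 -9.09375757e-04]
```

View pics/top0.png

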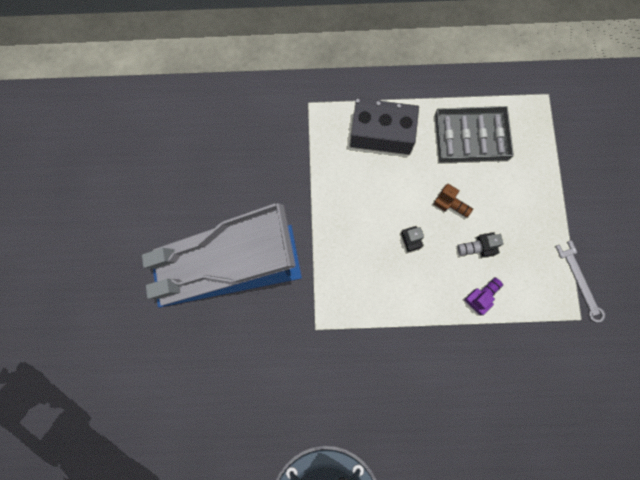

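View pics/scene0.png

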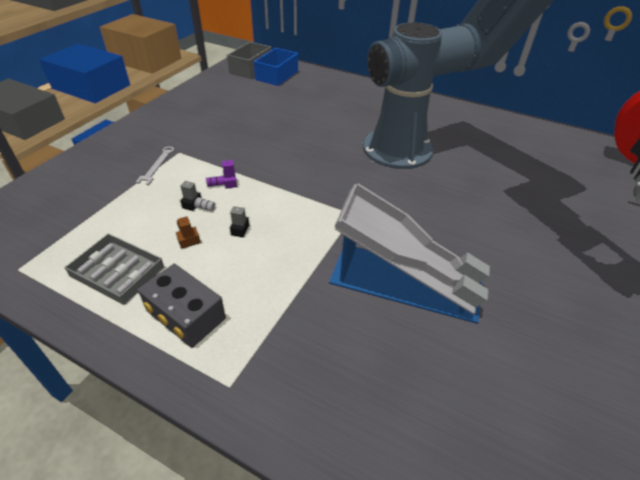

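The top view shows the valve's connector near (494,241) and its nose tip near (459,250). The bare coil is at (412,238). The chute pan's rear lip is near (285,240) and the grey blocks near (160,272). I'll enlarge both areas.

```bash
python3 - <<'E'
from h import *
im=cv2.imread('pics/top0.png')
a=cv2.resize(im[190:315,135:310],None,fx=4,fy=4,interpolation=cv2.INTER_CUBIC)
b=cv2.resize(im[170:320,390:515],None,fx=4,fy=4,interpolation=cv2.INTER_CUBIC)[:500]
cv2.imwrite('pics/c1.png',a);cv2.imwrite('pics/c2.png',b)
print(px('top0',494,240,.066),px('top0',459,250,.013))
E
```

```text
[ 0.50422095 -0.36435828  0.066     ] [ 0.49576387 -0.30572957  0.013     ]
```

View pics/c1.png

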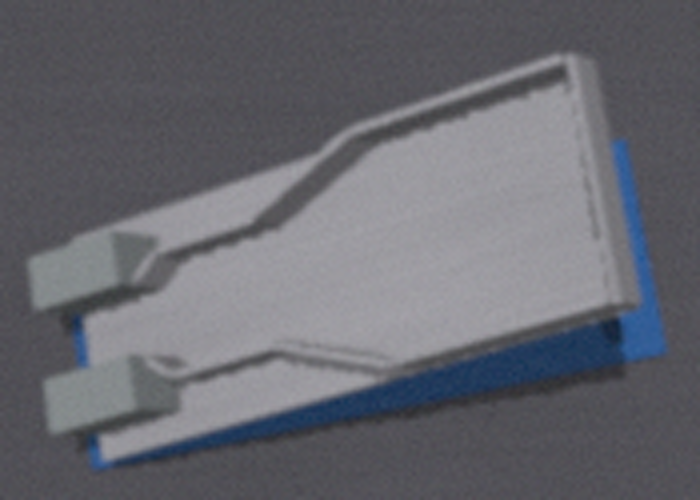

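View pics/c2.png

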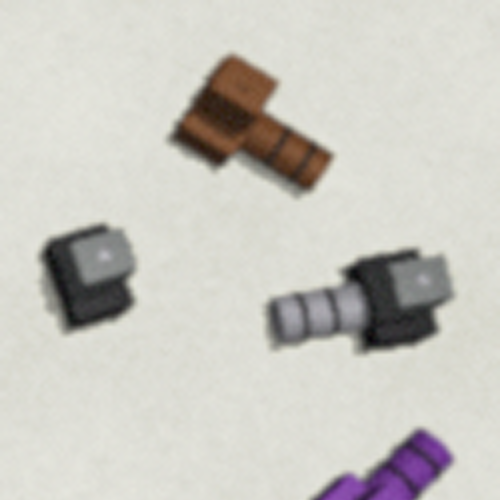

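```bash
cat >> h.py <<'E'
t=np.radians(25); N=np.array([np.sin(t),0,np.cos(t)])
def cpt(x,y,h): return np.array([x,y,.135-np.tan(t)*x])+h*N
def c2w(p,c): return R.from_euler('z',c[2]).apply(p)+[c[0],c[1],0]
E
python3 - <<'E'
from h import *
from scipy.optimize import least_squares
obs=[((.045,-.055,.025),(352,133)),((.045,.055,.025),(385,368)),((.104,.030,.022),(280,348)),((-.063,-.055,.020),(568,64)),((-.063,.055,.020),(607,302)),((.227,-.018,.034),(37,313)),((.227,.018,.034),(45,387)),((.176,-.018,.034),(130,288)),((.176,.018,.034),(140,358))]
P=[cpt(*np.array(o[0])) for o in obs]; U=np.array([[o[1][0]/4+135,o[1][1]/4+190] for o in obs])
f=lambda c:(np.array([pt('top0',c2w(p,c)) for p in P])-U).ravel()
s=least_squares(f,[.3,.1,1.8],loss='soft_l1'); print(s.x,np.degrees(s.x[2]));print(f(s.x).reshape(-1,2).round(1))
np.save('c.npy',s.x);c=s.x
g=px('top0',390+423/4,170+281/4,.066);n=px('top0',390+271/4,170+321/4,.013)
print(g,n,np.linalg.norm((n-g)[:2]),np.degrees(np.arctan2(*(n-g)[1::-1])), px('top0',390+105/4,170+257/4,.066))
# IK test of placement
for x in (-.03,-.02,0.,.02):
  for flip in(1,-1):
    M=np.stack([np.array([np.cos(t),0,-np.sin(t)])*-flip, np.array([0,flip,0]),-N],1); 
    M=R.from_euler('z',c[2]).as_matrix()@M
    q=np.roll(R.from_matrix(M).as_quat(),1)
    for hh in (.035,.13):print(x,flip,hh,np.linalg.det(M).round(2),inverse_kinematics(c2w(cpt(x-.022,0,hh),c),q))
E
```

```text
[0.49423218 0.11120034 1.73797374] 99.57856035983077
[[ 0.4  1.5]
 [ 1.5 -1.3]
 [-0.9 -0.9]
 [ 0.5  0.9]
 [ 2.  -0.5]
 [-0.2  0.8]
 [-0.  -0.5]
 [-2.4  0.1]
 [-2.5  0.1]]
[ 0.50356586 -0.36787472  0.066     ] [ 0.49531898 -0.30299869  0.013     ] 0.06539808828006013 97.24443725507582 [ 0.52221388 -0.20638557  0.066     ]
-0.03 1 0.035 1.0 [ 0.17624675  0.48411697  1.76556855 -0.53828199  0.96901242 -2.80561895]
-0.03 1 0.13 1.0 None
-0.03 -1 0.035 1.0 [ 0.17624675  0.48411697  1.76556855 -0.53828199  0.96901242  0.3359737 ]
-0.03 -1 0.13 1.0 [ 0.254562    0.37648926  1.6506955  -0.46951574  1.19575635  0.28011825]
-0.02 1 0.035 1.0 [ 0.19592627  0.49404674  1.76392121 -0.53776904  0.96972266 -2.78457385]
-0.02 1 0.13 1.0 [ 0.27373753  0.38637796  1.64913061 -0.46850279  1.19609596 -2.84096514]
-0.02 -1 0.035 1.0 [ 0.19592627  0.49404674  1.76392121 -0.53776904  0.96972266  0.3570188 ]
-0.02 -1 0.13 1.0 [ 0.27373753  0.38637796  1.64913061 -0.46850279  1.19609596  0.30062751]
0.0 1 0.035 1.0 [ 0.23495373  0.51449034  1.75892094 -0.5358081   0.97178351 -2.74379149]
0.0 1 0.13 1.0 [ 0.31161058  0.40686915  1.64437813 -0.46586706  1.19723333 -2.8010049 ]
0.0 -1 0.035 1.0 [ 0.23495373  0.51449034  1.75892094 -0.5358081   0.97178351  0.39780116]
0.0 -1 0.13 1.0 [ 0.31161058  0.40686915  1.64437813 -0.46586706  1.19723333  0.34058775]
0.02 1 0.035 1.0 [ 0.27345344  0.5356349   1.75166174 -0.53264373  0.97470672 -2.7048334 ]
0.02 1 0.13 1.0 [ 0.34877823  0.42823707  1.63747212 -0.46245986  1.19900266 -2.76252953]
0.02 -1 0.035 1.0 [ 0.27345344  0.5356349   1.75166174 -0.53264373  0.97470672  0.43675926]
0.02 -1 0.13 1.0 [ 0.34877823  0.42823707  1.63747212 -0.46245986  1.19900266  0.37906313]
```

```bash
cat >> h.py <<'E'
def down(yaw):
    M=R.from_euler('z',yaw).as_matrix()@np.diag([1,-1,-1]); return np.roll(R.from_matrix(M).as_quat(),1)
E
python3 - <<'E'
from h import *
g=[.5036,-.3679]
goto([*g,.20],down(np.radians(97)))
wait(.2);snap('wrist','w1');snap('top','t1'); print(read_time(),read_q(),read_ee_pos())
print(pt('w1',[*g,.066]),pt('w1',[.4953,-.303,.013]))
E
```

```text
3.7667 [-8.09404461e-01  5.60785198e-01  1.46766124e+00  2.80694658e-05
  1.11313750e+00 -9.32055554e-01] [ 0.50377137 -0.36766176  0.20001304]
[320.18224425 224.64964704] [320.00671228 124.86686702]
```

View pics/w1.png

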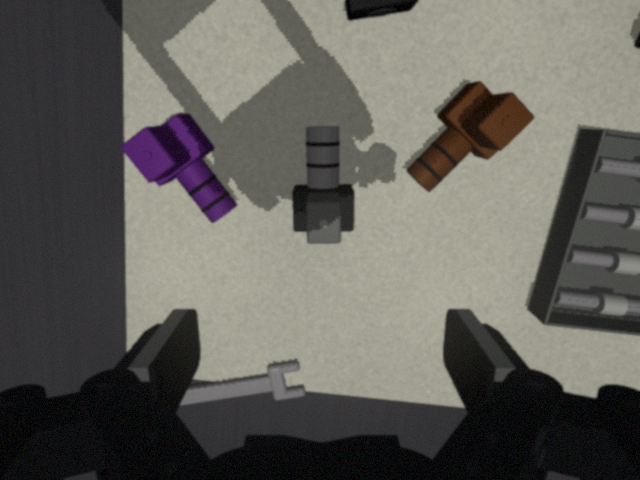

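The wrist view puts the connector top at about (323.5,221) and the nose tip at (322.5,126), a few mm from the prediction. I'll correct for that, then grasp and lift.

```bash
python3 - <<'E'
from h import *
g=px('w1',323.5,221,.066); n=px('w1',322.8,126,.013); d=(n-g)[:2]
yaw=np.arctan2(d[1],d[0]); print(g,n,np.linalg.norm(d),np.degrees(yaw))
Q=down(yaw); z=.053-.019
move_l([g[0],g[1],.09],Q); move_l([g[0],g[1],z],Q,vel=.08)
grasp(50); print(read_opening(),read_finger_force(),read_ee_pos(),read_time())
np.save('g.npy',[yaw,z])
move_l([g[0],g[1],.24],vel=.25)
snap('wrist','w2'); print(read_opening(),read_force(),read_time())
E
```

```text
[ 0.50555297 -0.36503769  0.066     ] [ 0.49753599 -0.30357047  0.013     ] 0.061987828911290524 97.43096536963999
0.023304577669736926 50.80380320549011 [ 0.50557985 -0.36509457  0.03436641] 6.0833
0.023399760475140512 [ 0.41667668  0.27056076 -3.94631246] 7.1083
```

View pics/w2.png

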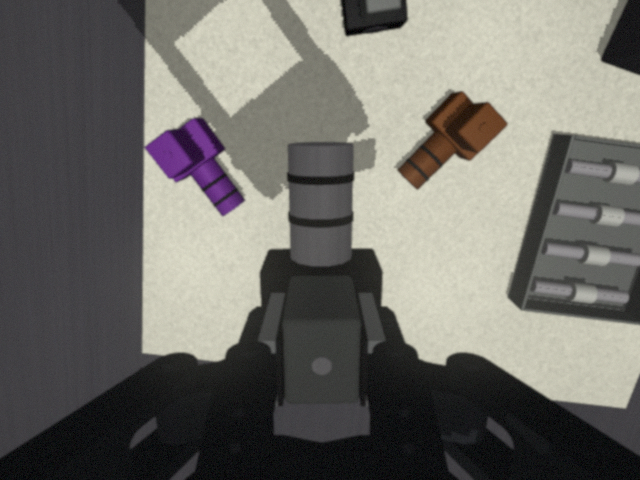

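The valve is held squarely with its nose forward. Next is a tilted hover over the pan, checked from the scene and top cameras.

```bash
cat >> h.py <<'E'
c=np.load('c.npy')
def tilt(yaw):
    M=np.stack([[np.cos(t),0,-np.sin(t)],[0,-1,0],-N],1); return np.roll(R.from_matrix(R.from_euler('z',yaw).as_matrix()@M).as_quat(),1)
E
python3 - <<'E'
from h import *
goto(c2w(cpt(-.03,0,.13),c),tilt(c[2]))
move_l(c2w(cpt(-.03,0,.06),c)); wait(.2)
a=snap('top','t3')['image'];b=snap('scene','s3')['image'];snap('wrist','w3')
w=cv2.imread('pics/w3.png')
A=cv2.resize(a[170:320,130:330],(400,300));B=cv2.resize(b[150:330,310:510],(400,300))
cv2.imwrite('pics/m3.png',np.vstack([np.hstack([A,B]),np.hstack([cv2.resize(w,(400,300)),cv2.resize(b,(400,300))])]))
print(read_time(),read_force(),read_ee_pos())
for p in [(.045,-.055,.025),(.045,.055,.025),(.104,-.03,.022),(.104,.03,.022),(.176,-.018,.034),(.176,.018,.034)]: print(pt('w3',c2w(cpt(*p),c))/1.6)
E
```

```text
9.925 [ 0.12856941 -0.45495217 -2.7852316 ] [0.49528879 0.10698429 0.20399629]
[283.67083906  54.11392233]
[114.65815688  54.03084024]
[249.85970182 -62.68983463]
[148.26185595 -62.80606244]
[ 237.87390676 -281.70123955]
[ 159.47210547 -281.88684301]
```

View pics/m3.png

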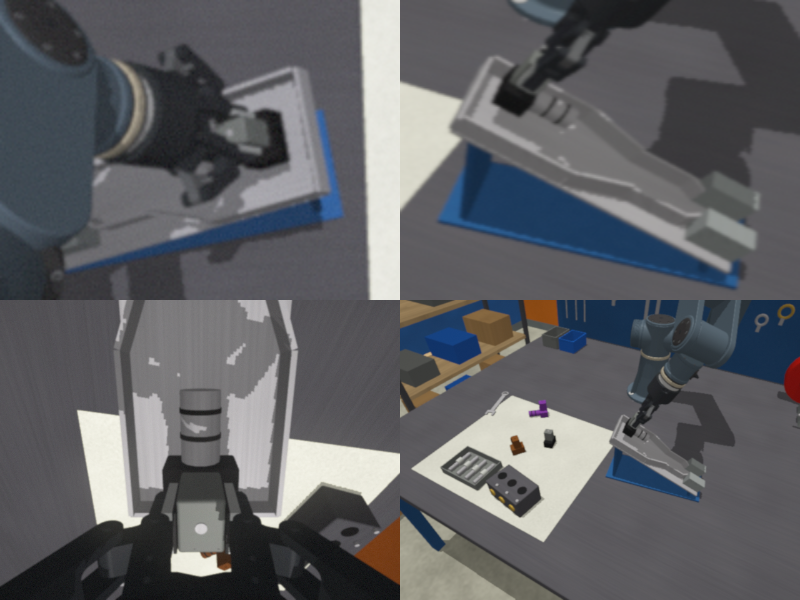

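The wrist panel shows both pan walls square to the nose. The pan's centre is at about 206 and the nose at 201, in panel pixels, so I'll shift 3 mm toward chute -y, lower to light contact and release.

```bash
python3 - <<'E'
from h import *
Y=-.003; f0=read_force()
move_l(c2w(cpt(-.03,Y,.041),c),vel=.08); wait(.1); f0=np.array(read_force())
for h in np.arange(.039,.0305,-.001):
    move_l(c2w(cpt(-.03,Y,h),c),vel=.03); f=np.array(read_force())-f0
    if np.linalg.norm(f)>3: break
print(h,f,read_time())
open_jaws(); wait(.8); print(read_time(),read_opening())
move_l(c2w(cpt(-.03,Y,.13),c),vel=.2)
a=snap('top','t4')['image'];b=snap('scene','s4')['image'];w=snap('wrist','w4')['image']
A=cv2.resize(a[170:320,130:330],(400,300));B=cv2.resize(b[150:330,310:510],(400,300))
cv2.imwrite('pics/m4.png',np.vstack([np.hstack([A,B]),np.hstack([cv2.resize(w,(400,300)),cv2.resize(b,(400,300))])]))
E
```

```text
0.034999999999999996 [-1.66388956  2.69860849  5.39340958] 11.6667
13.0917 0.08516131960390153
```

View pics/m4.png

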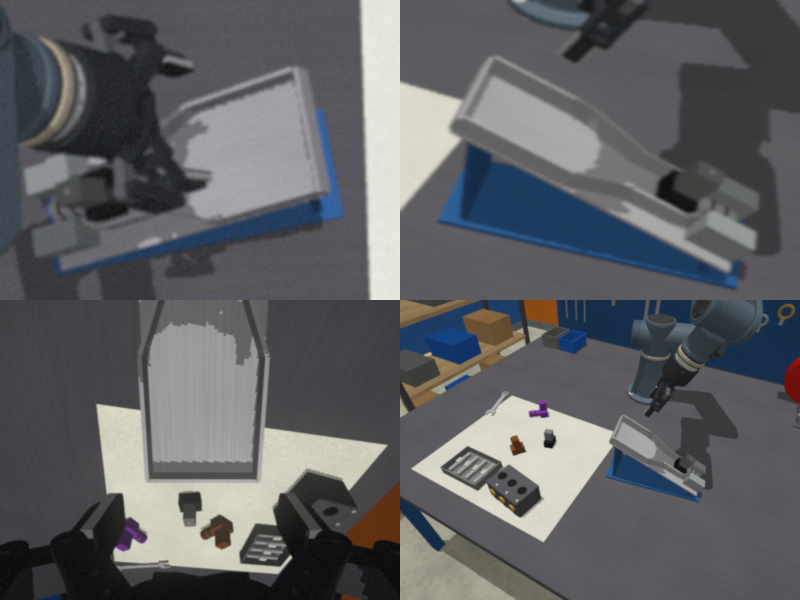

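The valve has slid to the slot entry, at about (690,190) in the second panel. I'll clear the arm and look closer to see whether it is fully home.

```bash
python3 - <<'E'
from h import *
p=np.array(read_ee_pos()); move_l(p+[.02,-.05,.06],vel=.25)
q=np.array(read_q()); q[0]-=.7; move_j(q); wait(.2)
a=snap('top','t5')['image'];b=snap('scene','s5')['image']
home=c2w([.216,0,.049],c); grip=home+c2w(np.array([-np.cos(t)*.063+N[0]*.053,0,np.sin(t)*.063+N[2]*.053]),[0,0,c[2]])
for im,nm in((a,'t5'),(b,'s5')):
  print(nm,pt(nm,home),pt(nm,grip))
A=cv2.resize(a[230:310,130:230],(500,400),interpolation=cv2.INTER_CUBIC)
u,v=pt('s5',home).astype(int);B=cv2.resize(b[v-50:v+30,u-40:u+20],(300,400),interpolation=cv2.INTER_CUBIC);print(u,v)
cv2.imwrite('pics/m5.png',np.hstack([A,B])); print(read_time())
E
```

```text
t5 [159.31320898 275.82973234] [164.36190757 266.78341566]
s5 [472.84375441 280.5440031 ] [464.67060494 250.80844498]
472 280
15.9667
```

View pics/m5.png

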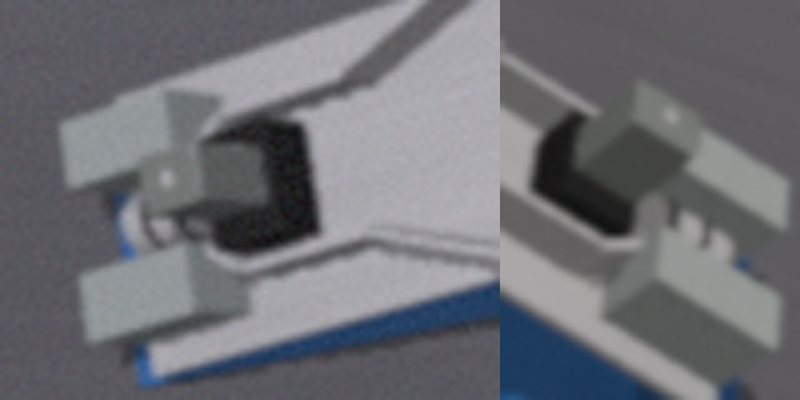

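The nose tip is in the slot at about (130,220) in the left crop; home projects to (146,229). The coil sits square against the bevelled entry, and the arm is clear.

```bash
python3 -c "
from workcell import *
print(job_done())"
```

```text
the job is handed in; nothing more can be done
None
```

The valve slid down by itself and sits upright with its nose home in the slot as far as the last pictures show; the bare coil was left untouched, and I handed the job in at about 16 s without the judge reporting a result.

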